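# Level the lunch shelf by the back door

### The arm

A 6-joint arm with a two-finger parallel gripper is mounted at the origin on the work surface. World frame = base frame: x ahead of the robot, y to its left, z up, the work surface at z = 0. Lengths are in m, angles in rad, forces in N, time in s.
With the tool pointing down it reaches from about 0.35 to 0.775 m from the base axis. Payload 7.3 kg.
Tool frame: the origin (TCP) lies on the centre line of the jaws, within the pads' length; the fingertips stand 11 mm ahead of it and the grasp point (between the pads) lies 8 mm behind it; y points along the fingers, z is the direction in which the jaws open and shut, and the axes are right-handed (so a half turn about y gives the same grasp; the last joint's range is limited). The gripper opens to 92 mm and grips with 3 to 60 N. Pads are 19 mm wide; open, the fingers measure 130 mm over their backs; the gripper's body (75 mm by 190 mm) begins 47 mm behind the grasp point.
Start: joints at [1.023, 0.342, 1.524, -0, 1.275, -0.146], TCP at [0.205, 0.483, 0.238] pointing down, gripper open.
Joint ranges: [-2.53, 2.53], [-0.77, 2.02], [0.04, 2.7], [-1, 4.14], [0.28, 2.66], [-3.11, 3.11]. Speed limits (rad/s): [2.57, 2.57, 3.14, 3.14, 3.14, 3.14].

### API

Orientations are given as [roll, pitch, yaw] about the fixed x, y, z axes, in that order (R = Rz(yaw) Ry(pitch) Rx(roll)).
In Python, from cell import robot, cams gives the robot as it stands.
- The arm moves only by the tool apply_moves, never from a script. Its argument "plan" is a list of rows, each a list of 7 numbers: the shift along the tool's x, y, z in m, then the turn, a rotation vector about the tool's x, y, z in degrees, then the gripper command: -1 is fully open, 1 is shut, values between are in proportion. A call has exactly 5 rows; each row is the pose to reach, as a shift and turn from the pose commanded when the call began, along the tool's axes at that moment; what a row does not reach only later rows make up. A row lasts 1/8 s, in which the tool goes at most 62.5 mm and 10.7 degrees, less where a joint would pass 70% of its speed; a pose out of reach is approached as far as the arm can. A call with a gripper value outside its range is refused whole. The fingers move at their own pace and stop on an object; "squeeze" is the grip in N (left out, the last holds). Time passes only in rows, so rows that repeat a pose let the fingers close, or fill a call up. It gives the time, the measured TCP pose, the force and the opening at its end, in the units of the state.
- robot.observe(): the state, without advancing time (a new reading comes with each control period).
- cams.read_camera(name): name is "scene" or "top" or "wrist"; returns the picture (480x640x3 uint8, blue, green, red); there is no depth.
- cams.calibration(name): a dict with "fx", "fy", "cx", "cy" (pixels), "extrinsics" (4x4, takes a point from world to camera coordinates); the wrist camera has in their place "T_tool_cam" (4x4, takes a point from camera to tool coordinates, whose origin is the TCP and whose axes are the tool frame's). Camera axes: x right, y up, looking along -z (the intrinsics and any distortion apply to the point x, -y, -z); pixel columns grow to the right and rows downward; lengths in m; the calibration is good to about 2 mm. A picture is of the moment at which its call begins: read the wrist's pose just before it. calibration takes no time and is no camera call.
- robot.hand_in(): hands the job in, once; it reports no verdict.
The state is a dict: "time": time; "qpos": joint angles; "qvel": joint speeds; "joint_efforts": joint torques, N m; "tool_pos": TCP position; "tool_rot": TCP orientation; "contact_force": force on the tool from outside, world axes, zero at the start; "torque": the same for the moment, N m; "opening": finger opening in m.
Only numpy, scipy, OpenCV 4.12 (cv2) and the standard library are available. Lean on these libraries where they do the work, as an engineer would, in place of code of your own. Each camera call takes 0.05 s, during which the arm holds its last target. There are 200 camera calls.

### The job

The little shelf on the back-door bench slopes down towards its adjusting knob. First lay the spirit level lengthwise in the middle of the shelf, vial up, and let go of it; then turn the knob until the bubble stands between the two lines. Last, press the level down onto the shelf from above with about 10 N, roughly a kilo's weight, and finish while still pressing it, the bubble still between the lines; leave the other things on the bench where they are.

Things in the scene. Friction and masses are not known exactly. Their poses are not given: they have to be found in the camera images.
- level_mid (a point): Centre, 20 mm above the underside, of the loose aluminium spirit level: 200 mm long (x), 30 wide (y), 40 high (z up), about 0.2 kg; starts flat on the bench, vial up. The vial (16 mm thick, top 3 mm below the top faces) lies along x in the middle 70 mm of the top; the flat top faces at either side, 65 x 30 mm, centred 67.5 mm from the middle, are good to press on.
- bubble (a joint): Place of the white bubble (14 mm long) along the level's x, in m: 0 in the vial's middle, positive towards +x, stops at +-27 mm. It goes to the higher end, 0.7 mm per mrad of slope, and settles within 1.5 s. Two dark rings stand 10 mm either side of the middle: between them means within +-3 mm.
- shelf_top (a point): Middle of the free upper face of the plywood shelf board (340 x 120 x 15 mm), about 85 mm above the bench: x along the board to the knob, y across, z out of the face. The board reaches 165 mm to -x, 175 mm to +x, 60 mm either side. It hinges 150 mm away at -x; the screw carries it 155 mm away at +x, the end that starts low, by 15 to 32 mrad.
- knob_grip (a point): Centre of the round black knob, 46 mm across, 26 high, on the 12 mm upright screw through the shelf's low end; stays put, 165 mm above the bench, some 75 mm above the board. Clockwise from above raises that end: 12 mrad (8.4 mm of bubble) per rad; needs 1.3 to 2.6 rad in all, 0.12 N m; stays as left. Axes are the rack's: x along the shelf, away from the hinge; they do not turn with it.
- bento_mid (a point): Bystander: centre of the closed red bento box, 116 x 190 x 60 mm.
- jar_mid (a point): Bystander: centre of the glass jar with twist cap, 72 mm across, 110 mm high.
- tin_center (a point): Bystander: centre of the round aluminium tin, 64 mm across, 42 mm high.
- cup_mid (a point): Bystander: centre of the green plastic cup, 76 mm across the rim, 95 mm high.
- fork_mid (a point): Bystander: centre of the bamboo fork lying flat, 170 mm long, 24 mm wide, 6 mm thick.
- mug_mid (a point): Bystander: centre of the white mug, 80 mm across, 90 mm high, with a handle.
- spanner_grip (a point): Bystander: handle of a spanner lying flat.

How it is judged:
By the outcome, as a careful person would: the job done as asked, in the order asked, and still so for the second after the job is handed in, while the arm keeps its last pose, push and grip.
It also fails if it takes over 70 s, if anything falls off the work surface, if the arm or the gripper's body presses on something with over 40 N, if the wrist force passes 120 N, or if a joint passes its speed limit or range.

## Working session

There is one attempt and no reset: what is moved stays moved. The work goes in short steps, Python scripts to look and compute and a tool call to move; the robot and the scene stay as the last step left them, time stands still between calls to the robot, and variables do not carry over. Pictures are saved under pics/ and viewed, about 8 in all and at most 12, crops included, and the job is handed in when it is done.

Besides the shell and the picture viewer there is one more tool, called by a JSON object that holds its "api" and its "payload". apply_moves: Moves the arm, as the interface text tells. Its arguments: {"type":"object","properties":{"plan":{"type":"array","items":{"type":"array","items":{"type":"number"}}},"squeeze":{"type":"number"}},"required":["plan"]}

```bash
ls; mkdir -p pics
python3 - <<'E'
from cell import robot, cams
import cv2
for n in("scene","top"):
    cv2.imwrite(f"pics/{n}0.png",cams.read_camera(n)); c=cams.calibration(n); print(n,c)
print(cams.calibration("wrist")); print(robot.observe())
E
```

```text
pics
scene {'fx': 572.4397787770214, 'fy': 572.4397787770214, 'cx': 320.51402404972924, 'cy': 238.79199695133465, 'extrinsics': array([[ 0.56966181,  0.82172475, -0.01593311, -0.36395621],
       [-0.60636523,  0.43329204,  0.66676774,  0.23478202],
       [ 0.55480324, -0.37017083,  0.74509524, -1.90330286],
       [ 0.        ,  0.        ,  0.        ,  1.        ]])}
top {'fx': 448.7747555302817, 'fy': 448.7747555302817, 'cx': 307.9426564592025, 'cy': 239.31636802877514, 'extrinsics': array([[ 0.02364131, -0.99951214, -0.02041015,  0.04919337],
       [ 0.98945927,  0.02047618,  0.14335646, -0.56956597],
       [-0.1428686 , -0.02358414,  0.98946064, -1.15258409],
       [ 0.        ,  0.        ,  0.        ,  1.        ]])}
{'fx': 377.34937327291175, 'fy': 377.34937327291175, 'cx': 316.89864005827474, 'cy': 244.427772915399, 'T_tool_cam': array([[-6.77344811e-04, -9.67060140e-01, -2.54547100e-01,
        -6.81923168e-02],
       [ 2.15780047e-04,  2.54547011e-01, -9.67060377e-01,
        -1.47674966e-01],
       [ 9.99999747e-01, -7.09959513e-04,  3.62561854e-05,
         6.38335836e-04],
       [ 0.00000000e+00,  0.00000000e+00,  0.00000000e+00,
         1.00000000e+00]])}
{'time': 0.1, 'qpos': array([ 1.02302043e+00,  3.42661440e-01,  1.52488207e+00, -1.85163474e-05,
        1.27543620e+00, -1.46004624e-01]), 'qvel': array([ 0.00146633, -0.00329725, -0.0036136 , -0.00036291, -0.00026849,
       -0.00034552]), 'joint_efforts': array([ 2.63617840e-04, -4.32006347e+01, -2.44692850e+01,  7.16845924e-02,
        5.27422631e-02, -5.83876295e-05]), 'tool_pos': array([0.20510758, 0.4829046 , 0.23712387]), 'tool_rot': array([-1.57217121e+00,  1.84279864e-04, -4.01765993e-01]), 'contact_force': array([-0.5769472 , -0.66721052,  0.54489173]), 'torque': array([-0.03618168,  0.03457991, -0.04749168]), 'opening': 0.0921299352245466}
```

View pics/top0.png

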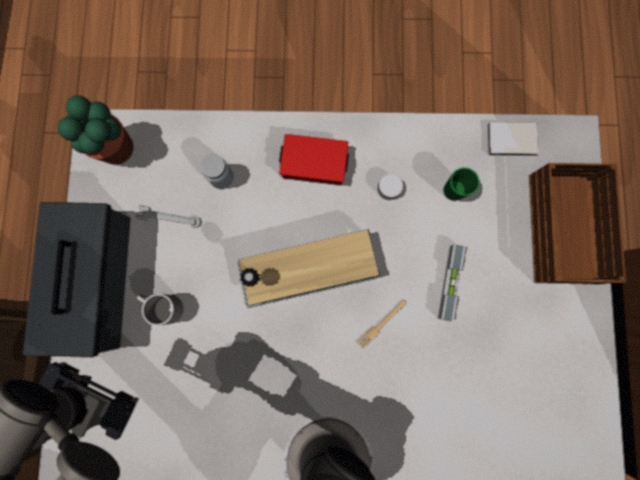

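View pics/scene0.png

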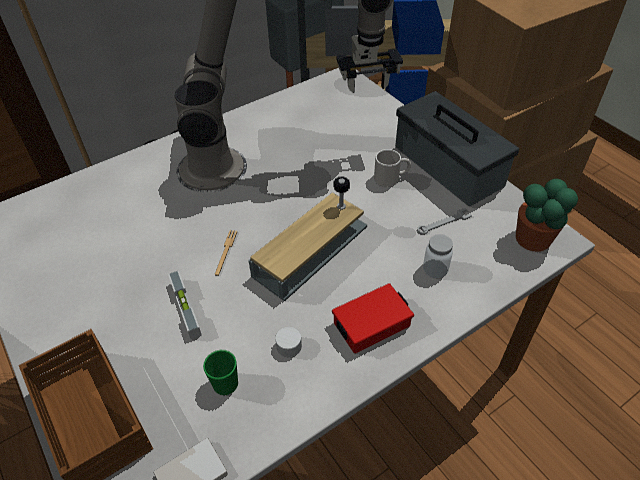

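The top view shows the shelf (knob at about (250,277), hinge end near (372,255)) and the level, centred near (453,282) with its long axis running about (458,246) to (447,320). The scene view shows the same layout, with the knob at (342,185) and the vial at about (182,298). Next I'll measure these.

```bash
cat > h.py <<'E'
import numpy as np, cv2
from scipy.spatial.transform import Rotation as Ro
from cell import robot, cams
def campose(n, st=None):
    c=cams.calibration(n)
    if n=="wrist":
        T=np.eye(4); T[:3,:3]=Ro.from_euler("xyz",st["tool_rot"]).as_matrix(); T[:3,3]=st["tool_pos"]
        return c,T@c["T_tool_cam"]
    return c,np.linalg.inv(c["extrinsics"])
def ray(n,uv,st=None):
    c,T=campose(n,st); d=T[:3,:3]@np.array([(uv[0]-c["cx"])/c["fx"],-(uv[1]-c["cy"])/c["fy"],-1])
    return T[:3,3],d/np.linalg.norm(d)
def plane(n,uv,z,st=None):
    o,d=ray(n,uv,st); return o+d*(z-o[2])/d[2]
def two(r1,r2):
    (a,u),(b,v)=r1,r2; s=np.linalg.lstsq(np.c_[u,-v],b-a,rcond=None)[0]
    p,q=a+s[0]*u,b+s[1]*v; return (p+q)/2,np.linalg.norm(p-q)
def blobs(m,amin=10):
    cs,_=cv2.findContours(m.astype(np.uint8),cv2.RETR_EXTERNAL,cv2.CHAIN_APPROX_NONE)
    return sorted([c for c in cs if cv2.contourArea(c)>=amin],key=cv2.contourArea,reverse=True)
def cen(c): M=cv2.moments(c); return np.array([M["m10"],M["m01"]])/M["m00"]
E
python3 - <<'E'
from h import *
t=cv2.imread("pics/top0.png"); s=cv2.imread("pics/scene0.png"); np.set_printoptions(precision=4,suppress=True)
H=cv2.cvtColor(t,cv2.COLOR_BGR2HSV)
m=cv2.inRange(H,(10,60,90),(30,255,255)); m[:220]=0;m[310:]=0;m[:,:230]=0;m[:,385:]=0
c=blobs(m)[0]; r=cv2.minAreaRect(c); print("board",r)
for p in cv2.boxPoints(r): print(plane("top",p,.085))
k=cv2.inRange(t,(0,0,0),(45,45,45)); k[:262]=0;k[292:]=0;k[:,:238]=0;k[:,262:]=0
kc=blobs(k)[0]; kt=cv2.minEnclosingCircle(kc); print("knob",kt,plane("top",kt[0],.165))
ks=cv2.inRange(s,(0,0,0),(50,50,50)); ks[:172]=0;ks[195:]=0;ks[:,:330]=0;ks[:,355:]=0
kq=cv2.minEnclosingCircle(blobs(ks)[0]); print(kq,two(ray("top",kt[0]),ray("scene",kq[0])))
# vial
g=cv2.inRange(H,(25,90,60),(45,255,255)); g[:240]=0;g[325:]=0;g[:,:435]=0;g[:,475:]=0
pts=np.argwhere(g)[:,::-1].astype(np.float32); rv=cv2.minAreaRect(pts);print("vial",rv,plane("top",rv[0],.035))
# level: differs from bench
roi=t[235:330,430:480]; cv2.imwrite("pics/lev.png",cv2.resize(roi,None,fx=6,fy=6,interpolation=cv2.INTER_NEAREST))
print(robot.observe()["tool_pos"])
E
```

```text
board ((308.2504577636719, 267.1737976074219), (47.437007904052734, 134.1648406982422), 76.94474792480469)
[0.507  0.2394 0.085 ]
[ 0.5922 -0.0932  0.085 ]
[ 0.4744 -0.1207  0.085 ]
[0.3909 0.207  0.085 ]
knob ((249.6999969482422, 276.5), 8.668436050415039) [0.459  0.1943 0.165 ]
((341.0303039550781, 185.257568359375), 8.79613208770752) (array([0.4597, 0.1957, 0.1627]), np.float64(0.0024249546271643183))
vial ((452.3423156738281, 281.5603942871094), (4.923917770385742, 25.66230010986328), 10.007979393005371) [ 0.4652 -0.3194  0.035 ]
[0.2051 0.4829 0.2371]
```

View pics/lev.png

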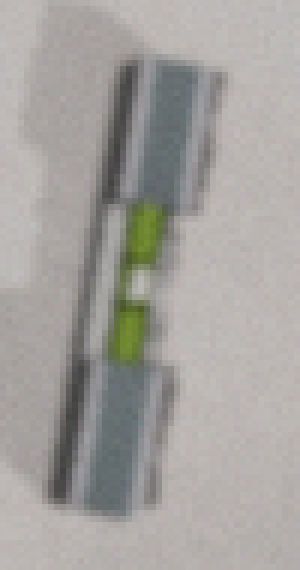

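The crop shows the level's top face from about (459,245.5) to (448,320) px, with the bubble near the middle. Next is a planner helper, then the move.

```bash
cat >> h.py <<'E'
def togo(pos,yaw,pitch_axis=None,tilt=0.,base=None):
    """shift (tool axes, m) and turn (tool rotvec, deg) from the current pose to TCP pos, tool x at world yaw"""
    st=base or robot.observe(); R0=Ro.from_euler("xyz",st["tool_rot"]); R1=Ro.from_euler("xyz",[-np.pi/2,0,yaw])
    if pitch_axis is not None: R1=Ro.from_rotvec(tilt*np.asarray(pitch_axis))*R1
    return R0.inv().apply(np.array(pos)-st["tool_pos"]),(R0.inv()*R1).as_rotvec(degrees=True)
E
python3 - <<'E'
from h import *
np.set_printoptions(precision=4,suppress=True)
a=plane("top",(459.2,245.8),.04);b=plane("top",(447.8,320.3),.04);d=a-b
print(a,b,(a+b)/2,np.linalg.norm(d),np.arctan2(d[1],d[0]))
st=robot.observe();print(st["tool_rot"])
print(togo([.40,.30,.30],-.402)); print(togo([.48,.1,.30],-.402))
for y in(-.13,-.23):print(togo([.46,-.27,.25],y))
E
```

```text
[ 0.5595 -0.3379  0.04  ] [ 0.3649 -0.304   0.04  ] [ 0.4622 -0.321   0.04  ] 0.19752465096943977 -0.17264244677271876
[-1.5722  0.0002 -0.4018]
(array([ 0.2509, -0.0628, -0.0922]), array([ 0.0788,  0.0134, -0.0105]))
(array([ 0.4027, -0.0626, -0.245 ]), array([ 0.0788,  0.0134, -0.0105]))
(array([ 0.529 , -0.0122, -0.5933]), array([  0.0769, -15.571 ,  -0.0212]))
(array([ 0.529 , -0.0122, -0.5933]), array([ 0.0777, -9.8415, -0.0173]))
```

{"api": "apply_moves", "payload": {"plan": [[0.05,-0.012,-0.018,0,0,0,-1],[0.1,-0.025,-0.037,0,0,0,-1],[0.15,-0.038,-0.055,0,0,0,-1],[0.2,-0.05,-0.074,0,0,0,-1],[0.25,-0.062,-0.092,0,0,0,-1]]}}

```text
time: 0.72
tool_pos: [0.4003, 0.2993, 0.2999]
tool_rot: [-1.571, 0.0, -0.402]
contact_force: [-0.1, 0.8, 0.0]
opening: 0.0913
```

{"api": "apply_moves", "payload": {"plan": [[0.03,0,-0.04,0,0,0,-1],[0.06,0,-0.08,0,-4,0,-1],[0.1,0,-0.12,0,-8,0,-1],[0.13,0,-0.155,0,-13,0,-1],[0.15,0,-0.2,0,-13,0,-1]]}}

```text
time: 1.35
tool_pos: [0.4596, 0.0564, 0.2992]
tool_rot: [-1.571, 0.001, -0.174]
contact_force: [0.7, -0.1, -0.3]
opening: 0.0917
```

Run:
```python
from h import *
np.set_printoptions(precision=4,suppress=True)
st=robot.observe(); cv2.imwrite("pics/w0.png",cams.read_camera("wrist")); print(st)
print(togo([.46,-.27,.25],-.173))
```

```text
{'time': 1.35, 'qpos': array([-0.0437,  0.1827,  1.5699,  0.0001,  1.3896, -1.4405]), 'qvel': array([-0.8564, -0.13  ,  0.163 , -0.0026, -0.0281, -0.8235]), 'joint_efforts': array([  4.8667, -35.5862, -25.7431,   0.0321,   0.2279,   0.7976]), 'tool_pos': array([0.4596, 0.0564, 0.2992]), 'tool_rot': array([-1.5708,  0.0006, -0.174 ]), 'contact_force': array([ 0.6896, -0.0555, -0.339 ]), 'torque': array([0.0161, 0.0022, 0.0265]), 'opening': 0.09166014289000825}
(array([ 0.0574,  0.0503, -0.3163]), array([ 0.2147, -0.2603, -0.0294]))
```

View pics/w0.png

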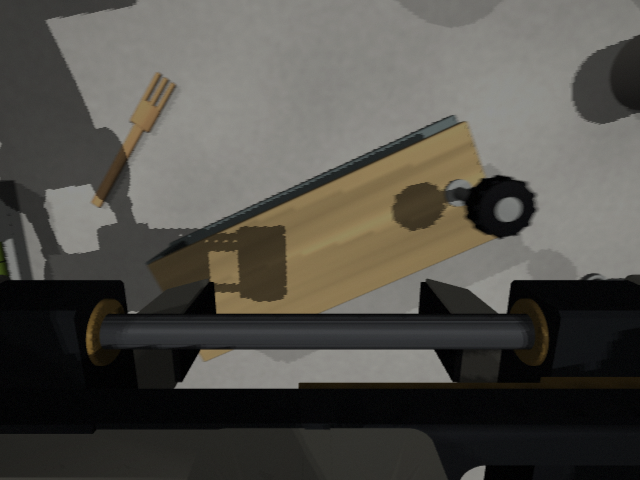

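The wrist view shows the shelf from about (150,262) to (480,130), with the knob top at (501,206). The arm was still coasting when the picture was taken. I'll move on to the level.

{"api": "apply_moves", "payload": {"plan": [[0.02,0.01,-0.058,0,0,0,-1],[0.04,0.02,-0.116,0,0,0,-1],[0.06,0.03,-0.174,0,0,0,-1],[0.08,0.04,-0.232,0,0,0,-1],[0.1,0.05,-0.29,0,0,0,-1]]}}

```text
time: 2.02
tool_pos: [0.5073, -0.2467, 0.2491]
tool_rot: [-1.57, 0.0, -0.175]
contact_force: [1.0, 0.6, 0.2]
opening: 0.092
```

{"api": "apply_moves", "payload": {"plan": [[0.01,0,-0.04,0,0,0,-1],[0.01,0,-0.04,0,0,0,-1],[0.01,0,-0.04,0,0,0,-1],[0.01,0,-0.04,0,0,0,-1],[0.01,0,-0.04,0,0,0,-1]]}}

```text
time: 2.65
tool_pos: [0.5104, -0.285, 0.2501]
tool_rot: [-1.571, -0.0, -0.173]
contact_force: [0.2, -0.5, 0.4]
opening: 0.0919
```

Run:
```python
from h import *
np.set_printoptions(precision=4,suppress=True)
st=robot.observe(); im=cams.read_camera("wrist"); cv2.imwrite("pics/w1.png",im); print(st["tool_pos"],st["tool_rot"])
H=cv2.cvtColor(im,cv2.COLOR_BGR2HSV); g=cv2.inRange(H,(25,90,40),(45,255,255))
pts=np.argwhere(g)[:,::-1].astype(np.float32)
if len(pts): r=cv2.minAreaRect(pts); print(r,plane("wrist",r[0],.033,st))
```

```text
[ 0.5104 -0.285   0.2501] [-1.5708 -0.0004 -0.1735]
((274.01312255859375, 176.48614501953125), (75.26981353759766, 15.940125465393066), 88.45184326171875) [ 0.465 -0.318  0.033]
```

View pics/w1.png

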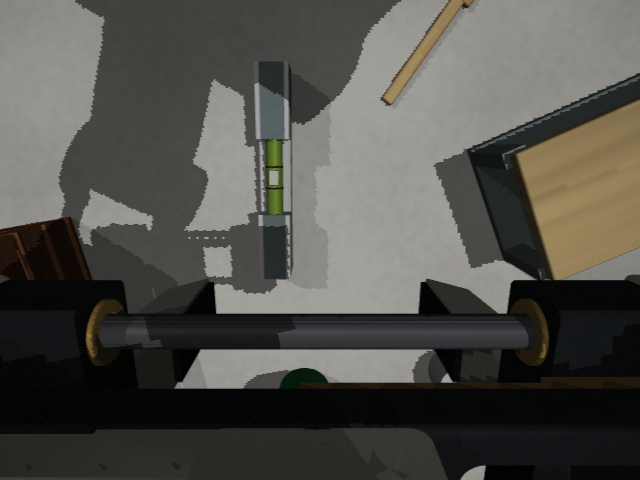

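The wrist view shows the level in the clear, vial centre at (274,176). That puts it at (0.465,-0.318), which matches the top camera. I'll descend and grasp.

{"api": "apply_moves", "payload": {"plan": [[-0.02,0.02,-0.02,0,0,0,-1],[-0.0394,0.07,-0.041,0,-1,0,-1],[-0.0394,0.12,-0.041,0,-1,0,-1],[-0.0394,0.17,-0.041,0,-1,0,-1],[-0.0394,0.2,-0.041,0,-1,0,-1]]}}

```text
time: 3.32
tool_pos: [0.4635, -0.3185, 0.0475]
tool_rot: [-1.569, 0.002, -0.157]
contact_force: [0.8, -0.2, -0.2]
opening: 0.0918
```

{"api": "apply_moves", "payload": {"plan": [[0,0.015,0,0,0,0,-1],[0,0.03,0,0,0,0,-1],[0,0.03,0,0,0,0,-1],[0,0.03,0,0,0,0,1],[0,0.03,0,0,0,0,1]], "squeeze": 25}}

```text
time: 3.95
tool_pos: [0.4647, -0.32, 0.0207]
tool_rot: [-1.572, -0.002, -0.157]
contact_force: [-0.2, -0.9, -0.0]
opening: 0.0765
```

{"api": "apply_moves", "payload": {"plan": [[0,0,0,0,0,0,1],[0,0,0,0,0,0,1],[0,0,0,0,0,0,1],[0,0,0,0,0,0,1],[0,0,0,0,0,0,1]]}}

```text
time: 4.58
tool_pos: [0.4642, -0.3194, 0.0197]
tool_rot: [-1.57, 0.0, -0.158]
contact_force: [0.4, 0.3, 0.5]
opening: 0.0302
```

{"api": "apply_moves", "payload": {"plan": [[0,-0.05,0,0,0,0,1],[0,-0.1,0,0,0,0,1],[0,-0.15,0,0,0,0,1],[0,-0.2,0,0,0,0,1],[0,-0.24,0,0,0,0,1]]}}

```text
time: 5.2
tool_pos: [0.4641, -0.3195, 0.2616]
tool_rot: [-1.571, -0.001, -0.157]
contact_force: [0.6, -0.0, -2.5]
opening: 0.0296
```

Run:
```python
from h import *
np.set_printoptions(precision=4,suppress=True)
Q={}
for n,roi in(("top",(385,230,220,310)),("scene",(370,245,185,300))):
    im=cv2.imread(f"pics/{n}0.png"); H=cv2.cvtColor(im,cv2.COLOR_BGR2HSV)
    m=cv2.inRange(H,(10,50,60),(32,255,255)); z=np.zeros_like(m); z[roi[2]:roi[3],roi[1]:roi[0]]=m[roi[2]:roi[3],roi[1]:roi[0]]
    z=cv2.morphologyEx(z,cv2.MORPH_CLOSE,np.ones((5,5)))
    c=cv2.convexHull(blobs(z)[0])
    for e in range(2,30):
        a=cv2.approxPolyDP(c,e,True)[:,0]
        if len(a)<=4: break
    # refine edges: fit lines to contour points near each side
    cc=c=blobs(z)[0][:,0].astype(float); L=[]
    for i in range(4):
        p,q=a[i].astype(float),a[(i+1)%4].astype(float); d=q-p; l=np.hypot(*d); d/=l
        t=(cc-p)@d; s=(cc-p)@[-d[1],d[0]]
        k=(t>.15*l)&(t<.85*l)&(abs(s)<3); vx,vy,x0,y0=cv2.fitLine(cc[k].astype(np.float32),cv2.DIST_HUBER,0,.01,.01).ravel(); L.append(np.cross([x0,y0,1],[x0+vx,y0+vy,1]))
    cor=[np.cross(L[i-1],L[i]) for i in range(4)]; Q[n]=np.array([v[:2]/v[2] for v in cor]); print(n,a.tolist(),Q[n].tolist())
P=[]
for u in Q["top"]:
    best=min((two(ray("top",u),ray("scene",v)) for v in Q["scene"]),key=lambda r:r[1]); P.append(best[0]); print(best, plane("top",u,.085))
P=np.array(P); print(P.mean(0)); c=P-P.mean(0); U,S,Vt=np.linalg.svd(c); print(Vt)
```

```text
top [[368, 231], [377, 275], [248, 304], [240, 259]] [[367.50986626586945, 229.2660758572517], [378.9327283329726, 274.69875841425704], [247.98017851656095, 304.94823549935853], [239.27705889411712, 259.0834076838475]]
scene [[363, 211], [282, 280], [251, 258], [331, 193]] [[363.7240134979261, 210.9820345184624], [280.740802100438, 281.20906121905927], [248.89660224042524, 257.7447868870301], [331.4515724586985, 192.73403054632726]]
(array([ 0.592 , -0.0915,  0.0812]), np.float64(0.0006183350507661363)) [ 0.5913 -0.0914  0.085 ]
(array([ 0.4761, -0.1201,  0.0827]), np.float64(0.0019284198911353747)) [ 0.4755 -0.1207  0.085 ]
(array([0.3926, 0.2105, 0.0739]), np.float64(0.00237728675386057)) [0.3921 0.2077 0.085 ]
(array([0.5098, 0.2393, 0.0754]), np.float64(0.005867182855324144)) [0.5074 0.235  0.085 ]
[0.4926 0.0595 0.0783]
[[-0.2436  0.9696 -0.0215]
 [ 0.9699  0.2437 -0.0005]
 [-0.0047  0.0209  0.9998]]
```

{"api": "apply_moves", "payload": {"plan": [[-0.004,0,0.05,0,10,0,1],[-0.008,0,0.1,0,20,0,1],[-0.012,0,0.15,0,30,0,1],[-0.016,0,0.2,0,40,0,1],[-0.02,0,0.25,0,50,0,1]]}}

```text
time: 5.82
tool_pos: [0.4833, -0.0679, 0.2594]
tool_rot: [-1.571, 0.001, -1.036]
contact_force: [0.8, 0.3, -1.2]
opening: 0.0296
```

Run:
```python
from h import *
np.set_printoptions(precision=4,suppress=True)
st=robot.observe(); print(st["tool_pos"],st["tool_rot"],st["qpos"])
ax=Ro.from_euler("z",-1.325).apply([0,1,0])
print(togo([.4938,.0547,.22],-1.325,ax,-.0215))
st0={"tool_pos":np.array([.4596,.0564,.2992]),"tool_rot":[-1.5708,.0006,-.174]}
print(plane("wrist",(501,206),.172,st0))
```

```text
[ 0.4833 -0.0679  0.2594] [-1.5711  0.0005 -1.0361] [-0.2968  0.2571  1.5834  0.0001  1.3017 -0.8316]
(array([-0.1001,  0.0394,  0.0715]), array([-0.1543, 16.5541, -1.2517]))
[0.458  0.1943 0.172 ]
```

{"api": "apply_moves", "payload": {"plan": [[-0.03,0.01,0.022,0,6,0,1],[-0.06,0.02,0.044,0,12,-0.6,1],[-0.1,0.03,0.0715,0,16.6,-1.2,1],[-0.1,0.04,0.0715,0,16.6,-1.2,1],[-0.1,0.04,0.0715,0,16.6,-1.2,1]]}}

```text
time: 6.45
tool_pos: [0.4928, 0.0528, 0.2188]
tool_rot: [-1.57, -0.02, -1.318]
contact_force: [-0.2, 0.3, -2.5]
opening: 0.0294
```

Run:
```python
from h import *
np.set_printoptions(precision=4,suppress=True)
st=robot.observe(); print(st["tool_pos"],Ro.from_euler("xyz",st["tool_rot"]).as_matrix(),st["contact_force"])
ax=Ro.from_euler("z",-1.325).apply([0,1,0])
print(togo([.4938,.0547,.112],-1.325,ax,-.0215))
im=cams.read_camera("wrist");sc=cams.read_camera("scene")
cv2.imwrite("pics/w2.png",np.hstack([cv2.resize(im,(500,375)),cv2.resize(sc[130:330,200:360],(300,375))]))
cv2.imwrite("pics/w2raw.png",im)
```

```text
[0.4928 0.0528 0.2188] [[ 0.2497  0.0057  0.9683]
 [-0.9681 -0.0195  0.2498]
 [ 0.0203 -0.9998  0.0007]] [-0.1924  0.2795 -2.5155]
(array([-0.0037,  0.1067,  0.0014]), array([-0.0463,  0.3804, -0.0684]))
```

View pics/w2.png

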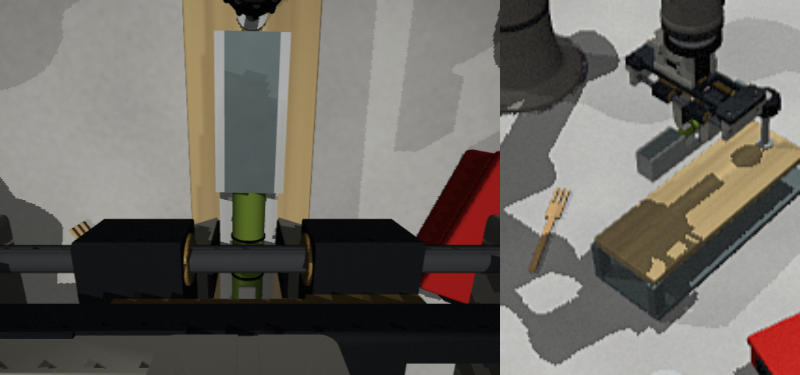

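The level lies along the board and is centred on it, with the knob ahead at the top of the picture. I'll descend.

{"api": "apply_moves", "payload": {"plan": [[-0.001,0.03,0.001,0,0.3,0,1],[-0.003,0.06,0.001,0,0.3,0,1],[-0.0037,0.09,0.0014,0,0.3,0,1],[-0.0037,0.1,0.0014,0,0.3,0,1],[-0.0037,0.107,0.0014,0,0.3,0,1]]}}

```text
time: 7.18
tool_pos: [0.4954, 0.0541, 0.113]
tool_rot: [-1.567, -0.021, -1.326]
contact_force: [-0.3, -0.8, -2.8]
opening: 0.0295
```

{"api": "apply_moves", "payload": {"plan": [[0,0.001,0,0,0,0,1],[0,0.002,0,0,0,0,1],[0,0.003,0,0,0,0,1],[0,0.004,0,0,0,0,1],[0,0.004,0,0,0,0,1]]}}

```text
time: 7.8
tool_pos: [0.4948, 0.0548, 0.1087]
tool_rot: [-1.568, -0.021, -1.325]
contact_force: [-0.8, 1.0, -1.3]
opening: 0.0297
```

{"api": "apply_moves", "payload": {"plan": [[0,0.001,0,0,0,0,1],[0,0.002,0,0,0,0,1],[0,0.003,0,0,0,0,1],[0,0.003,0,0,0,0,1],[0,0.003,0,0,0,0,1]]}}

```text
time: 8.43
tool_pos: [0.4948, 0.0547, 0.1056]
tool_rot: [-1.568, -0.021, -1.325]
contact_force: [-0.6, 0.0, -2.3]
opening: 0.0298
```

{"api": "apply_moves", "payload": {"plan": [[0,0.001,0,0,0,0,1],[0,0.002,0,0,0,0,1],[0,0.002,0,0,0,0,1],[0,0.002,0,0,0,0,1],[0,0.002,0,0,0,0,1]]}}

```text
time: 9.05
tool_pos: [0.4949, 0.0547, 0.1037]
tool_rot: [-1.568, -0.021, -1.325]
contact_force: [-0.4, 1.3, -2.3]
opening: 0.0294
```

{"api": "apply_moves", "payload": {"plan": [[0,0.001,0,0,0,0,1],[0,0.002,0,0,0,0,1],[0,0.002,0,0,0,0,1],[0,0.002,0,0,0,0,1],[0,0.002,0,0,0,0,1]]}}

```text
time: 9.68
tool_pos: [0.495, 0.0547, 0.1025]
tool_rot: [-1.567, -0.021, -1.325]
contact_force: [-1.3, -0.0, 6.7]
opening: 0.0296
```

Contact. I'll release and go straight up.

{"api": "apply_moves", "payload": {"plan": [[0,-0.001,0,0,0,0,0.2],[0,-0.001,0,0,0,0,-0.4],[0,-0.001,0,0,0,0,-1],[0,-0.001,0,0,0,0,-1],[0,-0.001,0,0,0,0,-1]]}}

```text
time: 10.3
tool_pos: [0.4949, 0.0547, 0.1026]
tool_rot: [-1.568, -0.021, -1.325]
contact_force: [-0.2, 0.0, 0.3]
opening: 0.0723
```

{"api": "apply_moves", "payload": {"plan": [[0,-0.02,0,0,0,0,-1],[0,-0.05,0,0,0,0,-1],[0,-0.09,0,0,0,0,-1],[0,-0.13,0,0,0,0,-1],[0,-0.15,0,0,0,1.2,-1]]}}

```text
time: 10.92
tool_pos: [0.4942, 0.0579, 0.255]
tool_rot: [-1.564, -0.0, -1.324]
contact_force: [0.5, 1.0, -0.2]
opening: 0.0917
```

{"api": "apply_moves", "payload": {"plan": [[0.0,0,0,0,0,0,-1],[0.03,-0.01,0,0,0,0,-1],[0.06,-0.02,0,0,0,0,-1],[0.06,-0.02,0,0,0,0,-1],[0.06,-0.02,0,0,0,0,-1]]}}

```text
time: 11.55
tool_pos: [0.5075, -0.0001, 0.2713]
tool_rot: [-1.57, 0.002, -1.325]
contact_force: [0.6, 0.3, -0.4]
opening: 0.0918
```

Run:
```python
from h import *
np.set_printoptions(precision=4,suppress=True)
st=robot.observe(); print(st["tool_pos"],st["tool_rot"],st["qpos"],st["contact_force"])
im=cams.read_camera("wrist");cv2.imwrite("pics/w3.png",im)
```

```text
[ 0.5075 -0.0001  0.2713] [-1.5698  0.0015 -1.3254] [-0.1525  0.2844  1.5124  0.0018  1.3444 -0.3983] [ 0.6065  0.3071 -0.3804]
```

View pics/w3.png

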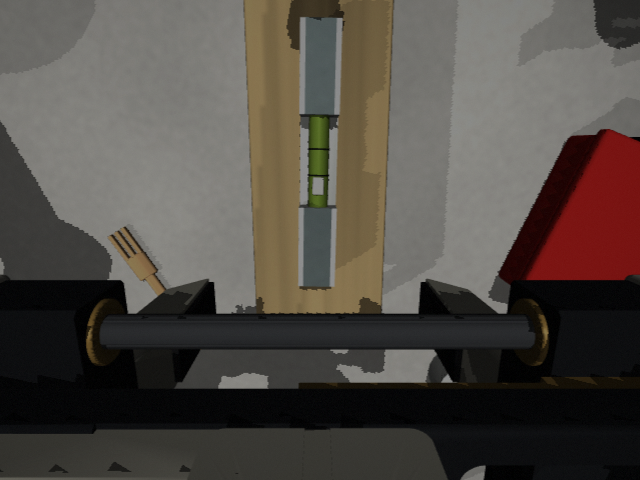

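The level is in the middle of the shelf. The bubble is at (318,186), toward the hinge (the high end); the rings are at rows 149 and 176. Now I'll locate the knob and read the bubble numerically.

{"api": "apply_moves", "payload": {"plan": [[-0.04,0,0,0,0,0,-1],[-0.08,0,0,0,0,0,-1],[-0.115,0,0,0,0,0,-1],[-0.115,0,0,0,0,0,-1],[-0.115,0,0,0,0,0,-1]]}}

```text
time: 12.22
tool_pos: [0.48, 0.1111, 0.2723]
tool_rot: [-1.568, 0.0, -1.324]
contact_force: [0.9, -0.2, 0.8]
opening: 0.0917
```

```bash
cat >> h.py <<'E'
MID=np.array([.4948,.0547]); AX=np.array([-.2436,.9696])
def bubble(im,n,st=None,z=.116):
    """bubble place towards knob (m), vial mid taken from the vial's two ends"""
    H=cv2.cvtColor(im,cv2.COLOR_BGR2HSV); g=cv2.inRange(H,(25,90,30),(45,255,255))
    cs=blobs(cv2.morphologyEx(g,cv2.MORPH_CLOSE,np.ones((15,15))),30)
    if not cs: return None
    (u,v),(w,h),a=cv2.minAreaRect(cs[0]); box=cv2.fillPoly(np.zeros_like(g),[cv2.boxPoints(((u,v),(w,h),a)).astype(np.int32)],255)
    wh=((H[...,1]<80)&(H[...,2]>120)&(box>0)).astype(np.uint8); b=blobs(wh,4)
    f=lambda p:(plane(n,p,z,st)[:2]-MID)@AX*1e3
    t=[f(p) for p in np.argwhere(box)[:,::-1][::3]]
    out={"vial":(round(min(t),1),round(max(t),1))}
    if b:
        s=[f(p) for p in b[0][:,0]]; out["bub"]=(round(min(s),1),round(max(s),1)); out["off"]=round((min(s)+max(s)-min(t)-max(t))/2,2); out["px"]=cen(b[0]) .round(1)
    # dark rings: low V columns along the axis
    ps=np.argwhere(box)[:,::-1]; tt=np.array([f(p) for p in ps]); V=H[...,2][box>0]
    e=np.arange(np.floor(min(tt)),max(tt)+1,1.); prof=[V[(tt>=x)&(tt<x+1)].mean() if ((tt>=x)&(tt<x+1)).any() else 0 for x in e]
    out["prof"]=[int(x) for x in prof]; out["e0"]=e[0]
    return out
E
python3 - <<'E'
from h import *
np.set_printoptions(precision=4,suppress=True)
st=robot.observe(); im=cams.read_camera("wrist");cv2.imwrite("pics/w4.png",im); print(st["tool_pos"],st["tool_rot"],bubble(im,"wrist",st))
i3=cv2.imread("pics/w3.png"); s3={"tool_pos":[.5075,-.0001,.2713],"tool_rot":[-1.5698,.0015,-1.3254]}
print(bubble(i3,"wrist",s3))
k=cv2.inRange(im,(0,0,0),(40,40,40)); k[270:]=0
for c in blobs(k,200)[:4]:
    q,r=cv2.minEnclosingCircle(c); print(q,r,cv2.contourArea(c),plane("wrist",q,.172,st))
E
```

```text
[0.48   0.1111 0.2723] [-1.5682  0.0001 -1.3238] {'vial': (np.float64(-15.0), np.float64(33.4)), 'prof': [48, 81, 72, 37, 57, 76, 83, 85, 86, 91, 92, 91, 91, 92, 90, 88, 85, 87, 88, 87, 87, 87, 87, 69, 29, 48, 75, 83, 86, 87, 87, 88, 88, 88, 88, 84, 89, 84, 86, 86, 86, 86, 88, 86, 88, 86, 84, 76, 65, 83, 0], 'e0': np.float64(-16.0)}Traceback (most recent call last):
  File "<stdin>", line 5, in <module>
  File "h.py", line 41, in bubble
    ps=np.argwhere(box)[:,::-1]; tt=np.array([f(p) for p in ps]); V=H[...,2][box>0]
                                              ~^^^
  File "h.py", line 35, in <lambda>
    f=lambda p:(plane(n,p,z,st)[:2]-MID)@AX*1e3
                ~~~~~^^^^^^^^^^
  File "h.py", line 14, in plane
    o,d=ray(n,uv,st); return o+d*(z-o[2])/d[2]
        ~~~^^^^^^^^^
  File "h.py", line 11, in ray
    c,T=campose(n,st); d=T[:3,:3]@np.array([(uv[0]-c["cx"])/c["fx"],-(uv[1]-c["cy"])/c["fy"],-1])
        ~~~~~~~^^^^^^
  File "h.py", line 5, in campose
    c=cams.calibration(n)
ValueError: time passes only in moves, steps and waits
```

```bash
sed -i 's/c=cams.calibration(n)/c=cal(n)/; 3a import functools\ncal=functools.lru_cache(None)(lambda n: cams.calibration(n))' h.py
python3 - <<'E'
from h import *
np.set_printoptions(precision=4,suppress=True)
st=robot.observe(); im=cv2.imread("pics/w4.png"); print(st["time"],st["tool_pos"],st["tool_rot"])
i3=cv2.imread("pics/w3.png"); s3={"tool_pos":[.5075,-.0001,.2713],"tool_rot":[-1.5698,.0015,-1.3254]}
print(bubble(i3,"wrist",s3))
k=cv2.inRange(im,(0,0,0),(40,40,40)); k[270:]=0
for c in blobs(k,200)[:4]:
    q,r=cv2.minEnclosingCircle(c); print(q,r,cv2.contourArea(c),plane("wrist",q,.178,st),plane("wrist",q,.165,st))
E
```

```text
12.275 [0.4801 0.1107 0.2724] [-1.5681  0.0002 -1.3248]
{'vial': (np.float64(-35.8), np.float64(35.5)), 'bub': (np.float64(-24.5), np.float64(-12.6)), 'off': np.float64(-18.42), 'px': array([317.5, 185.5]), 'prof': [65, 69, 74, 79, 82, 83, 86, 86, 86, 80, 91, 106, 107, 105, 104, 102, 104, 106, 106, 106, 105, 104, 100, 104, 68, 14, 67, 84, 84, 85, 85, 84, 83, 82, 85, 85, 85, 84, 84, 83, 81, 81, 82, 84, 82, 19, 34, 83, 84, 84, 83, 82, 84, 84, 84, 83, 84, 84, 84, 84, 83, 84, 83, 83, 83, 84, 84, 83, 79, 65, 41, 46, 0], 'e0': np.float64(-36.0)}
(318.66607666015625, 111.4480972290039) 38.622589111328125 3863.0 [0.4602 0.1969 0.178 ] [0.4601 0.1979 0.165 ]
(556.0, 258.5) 23.47881317138672 664.5 [0.6376 0.1453 0.178 ] [0.647  0.1436 0.165 ]
(617.0, 260.0) 23.769826889038086 203.0 [0.6779 0.1543 0.178 ] [0.6894 0.1531 0.165 ]
```

Run:
```python
from h import *
np.set_printoptions(precision=4,suppress=True)
s3={"tool_pos":[.5075,-.0001,.2713],"tool_rot":[-1.5698,.0015,-1.3254]}
f=lambda p:(p[:2]-MID)@AX
i3=cv2.imread("pics/w3.png"); print([int(v) for v in i3[270:318,270,2]],[int(v) for v in i3[270:318,370,2]])
print("lev end",f(plane("wrist",(318,288),.127,s3)),f(plane("wrist",(320,17),.121,s3)),"board end",[f(plane("wrist",(318,v),.087,s3)) for v in(308,313)])
print(togo([.4598,.1962,.24],-.5)); print(togo([.4598,.1962,.159],-.5))
```

```text
[127, 126, 127, 127, 127, 127, 129, 128, 127, 128, 127, 127, 128, 128, 128, 127, 127, 127, 127, 127, 128, 127, 127, 128, 127, 127, 127, 128, 127, 128, 128, 128, 127, 128, 127, 128, 127, 127, 128, 129, 128, 128, 125, 64, 9, 19, 22, 30] [135, 136, 135, 134, 136, 134, 135, 135, 135, 135, 136, 135, 135, 134, 134, 134, 135, 137, 136, 137, 136, 136, 137, 134, 136, 136, 135, 135, 133, 112, 107, 62, 63, 61, 63, 62, 62, 61, 63, 62, 63, 62, 61, 44, 12, 18, 23, 32]
lev end -0.10133808880965758 0.09999866904555234 board end [np.float64(-0.137165181544164), np.float64(-0.1423272149779967)]
(array([-0.0879,  0.0324,  0.001 ]), array([ -0.1513, -47.2584,   0.0556]))
(array([-0.0879,  0.1134,  0.0008]), array([ -0.1513, -47.2584,   0.0556]))
```

{"api": "apply_moves", "payload": {"plan": [[-0.02,0.005,0,0,-9.5,0,-1],[-0.045,0.01,0,0,-19,0,-1],[-0.07,0.02,0.001,0,-28.5,0,-1],[-0.088,0.032,0.001,0,-38,0,-1],[-0.088,0.032,0.001,0,-47.3,0,-1]]}}

```text
time: 12.9
tool_pos: [0.4594, 0.1966, 0.2396]
tool_rot: [-1.57, -0.0, -0.494]
contact_force: [-0.1, -0.3, 0.1]
opening: 0.0918
```

{"api": "apply_moves", "payload": {"plan": [[0,0.02,0,0,0,0,-1],[0,0.05,0,0,0,0,-1],[0,0.081,0,0,0,0,-1],[0,0.081,0,0,0,0,-1],[0,0.081,0,0,0,0,-1]]}}

```text
time: 13.52
tool_pos: [0.461, 0.1963, 0.1607]
tool_rot: [-1.567, -0.003, -0.5]
contact_force: [0.5, -0.4, 0.2]
opening: 0.0918
```

{"api": "apply_moves", "payload": {"plan": [[0,0,0,0,0,0,1],[0,0,0,0,0,0,1],[0,0,0,0,0,0,1],[0,0,0,0,0,0,1],[0,0,0,0,0,0,1]], "squeeze": 15}}

```text
time: 14.15
tool_pos: [0.4601, 0.1966, 0.1597]
tool_rot: [-1.568, -0.002, -0.499]
contact_force: [-0.4, -1.2, 0.5]
opening: 0.0464
```

The opening reads 46.4 mm, so the jaws are centred on the knob. Next I'll turn it clockwise.

{"api": "apply_moves", "payload": {"plan": [[0,0,0,0,0,0,1],[0,0,0,0,9,0,1],[0,0,0,0,18,0,1],[0,0,0,0,27,0,1],[0,0,0,0,36,0,1]], "squeeze": 35}}

```text
time: 14.78
tool_pos: [0.4598, 0.1962, 0.1597]
tool_rot: [-1.569, -0.001, -1.133]
contact_force: [-2.0, -2.8, 2.6]
opening: 0.0413
```

{"api": "apply_moves", "payload": {"plan": [[0,0,0,0,9,0,1],[0,0,0,0,18,0,1],[0,0,0,0,27,0,1],[0,0,0,0,36,0,1],[0,0,0,0,45,0,1]]}}

```text
time: 15.4
tool_pos: [0.4595, 0.1962, 0.1597]
tool_rot: [-1.569, 0.001, -1.918]
contact_force: [-2.4, -2.4, 2.7]
opening: 0.0416
```

{"api": "apply_moves", "payload": {"plan": [[0,0,0,0,9,0,1],[0,0,0,0,18,0,1],[0,0,0,0,27,0,1],[0,0,0,0,36,0,1],[0,0,0,0,36,0,1]]}}

```text
time: 16.02
tool_pos: [0.4594, 0.1963, 0.1597]
tool_rot: [-1.57, 0.001, -2.54]
contact_force: [-3.9, -2.0, 4.8]
opening: 0.0413
```

{"api": "apply_moves", "payload": {"plan": [[0,0,0,0,0,0,1],[0,0,0,0,0,0,1],[0,0,0,0,0,0,1],[0,0,0,0,0,0,1],[0,0,0,0,0,0,1]]}}

```text
time: 16.65
tool_pos: [0.4594, 0.1963, 0.1596]
tool_rot: [-1.57, 0.001, -2.538]
contact_force: [-4.7, -2.0, 3.8]
opening: 0.0413
```

Run:
```python
from h import *
np.set_printoptions(precision=4,suppress=True)
st=robot.observe(); print(st["time"],st["tool_pos"],st["tool_rot"],st["qpos"],st["contact_force"],st["torque"])
for n in("wrist","top","scene"):
    im=cams.read_camera(n);cv2.imwrite(f"pics/{n}5.png",im)
t=cv2.imread("pics/top5.png")[210:330,220:400]; s=cv2.imread("pics/scene5.png")[130:310,230:400]
cv2.imwrite("pics/c5.png",np.hstack([cv2.resize(cv2.imread("pics/wrist5.png"),(400,300)),cv2.resize(s,(400,424))[:300]]))
b=cv2.resize(cv2.imread("pics/scene5.png")[185:295,240:380],(700,550),interpolation=cv2.INTER_CUBIC); cv2.imwrite("pics/s5.png",b)
```

```text
16.65 [0.4594 0.1963 0.1596] [-1.5704  0.0013 -2.538 ] [0.2503 0.3754 1.7094 0.0001 1.0555 1.2175] [-4.6717 -1.9661  3.809 ] [-0.6758  0.8661 -0.0993]
```

View pics/c5.png

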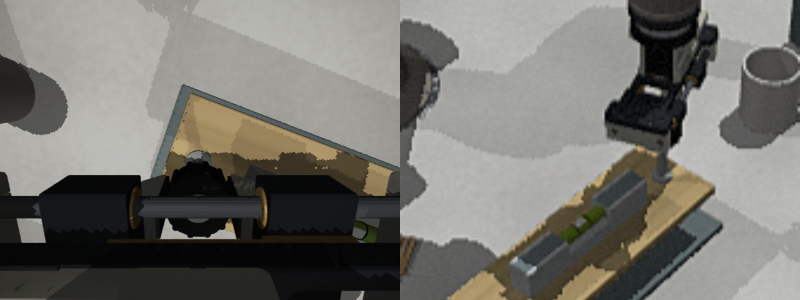

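The shelf end has risen, and the scene view shows the bubble close to the vial's middle. I'll measure it numerically.

Run:
```python
from h import *
s=cv2.imread("pics/scene5.png"); m=np.zeros_like(s); m[200:270,280:340]=s[200:270,280:340]
print(bubble(m,"scene"))
r=s[212:236,295:322]; H=cv2.cvtColor(r,cv2.COLOR_BGR2HSV)
g=cv2.inRange(H,(25,100,30),(45,255,255)); print(g//255); print(np.where(H[...,1]<100,H[...,2],0))
```

```text
{'vial': (np.float64(-100.8), np.float64(59.3)), 'bub': (np.float64(5.1), np.float64(46.0)), 'off': np.float64(46.26), 'px': array([300.2, 212.8]), 'prof': [184, 0, 177, 144, 158, 116, 161, 111, 112, 135, 135, 153, 127, 123, 129, 121, 116, 147, 100, 136, 119, 121, 120, 111, 128, 98, 111, 111, 105, 98, 103, 102, 102, 98, 102, 101, 111, 102, 110, 85, 107, 114, 93, 125, 97, 103, 110, 106, 105, 115, 100, 101, 93, 108, 117, 113, 99, 104, 101, 94, 112, 99, 112, 97, 85, 90, 93, 86, 95, 92, 71, 67, 77, 68, 70, 68, 67, 68, 66, 68, 71, 64, 71, 67, 66, 67, 71, 69, 73, 67, 67, 72, 69, 73, 72, 67, 71, 73, 67, 61, 68, 70, 71, 77, 79, 77, 80, 76, 73, 80, 80, 84, 88, 85, 88, 90, 89, 88, 83, 76, 88, 100, 111, 107, 111, 99, 114, 123, 119, 107, 122, 124, 126, 133, 119, 112, 129, 118, 112, 101, 119, 109, 100, 130, 93, 118, 100, 102, 106, 93, 73, 100, 75, 83, 71, 77, 77, 79, 73, 71, 74, 59, 92, 61, 72, 0, 71, 0], 'e0': np.float64(-105.0)}
[[0 0 0 0 0 0 0 0 0 0 0 0 0 0 0 0 0 0 0 0 0 0 0 0 0 0 0]
 [0 0 0 0 0 0 0 0 0 0 0 0 0 0 0 0 0 0 0 0 0 0 0 0 0 0 0]
 [0 0 0 0 0 0 0 0 0 0 0 0 0 0 0 0 0 0 0 0 0 0 0 0 0 0 
[... 3213 characters left out ...]
  61  65  68  68   0]
 [ 60  60  58   0   0   0   0   0   0   0   0  58  78  88  77  78  76  70
   63  68  63  63  65  66   0  66  65]
 [ 56  62  60  58   0   0   0   0   0  54  75  79  79  78  75  72  65  65
   62  66  68  63  68   0   0  68   0]
 [ 59  62  62  63  55  77   0   0   0  72  81  76  76  74  67  66  62  64
   67  67  59   0   0   0  67   0  65]
 [ 57  57  58  46  85 105  61  49  73  83  79  80  73  63  64  56  66  71
   64  69   0  73   0  64   0  67   0]
 [ 62  55  52  92  93  81  71  75  80  75  76  75  66  65  66  62  68  66
   70   0  67  67  71  69   0  72   0]
 [ 54  82 102  93  74  61  64  83  85  77  67  63  65  64  71  65  65  65
    0  68  65  65  68   0   0  63   0]]
```

{"api": "apply_moves", "payload": {"plan": [[0,0,0,0,0,0,0.2],[0,0,0,0,0,0,-1],[0,0,0,0,0,0,-1],[0,0,0,0,0,0,-1],[0,-0.04,0,0,0,0,-1]]}}

```text
time: 17.42
tool_pos: [0.4585, 0.1962, 0.1977]
tool_rot: [-1.572, -0.003, -2.541]
contact_force: [0.4, 1.2, -0.3]
opening: 0.0766
```

{"api": "apply_moves", "payload": {"plan": [[0,-0.04,0,0,-10,0,-1],[0,-0.075,0,0,-20,0,-1],[0,-0.075,0,0,-30,0,-1],[0,-0.075,0,0,-40,0,-1],[0,-0.075,0,0,-50,0,-1]]}}

```text
time: 18.05
tool_pos: [0.4599, 0.1966, 0.2748]
tool_rot: [-1.567, 0.002, -1.662]
contact_force: [-0.3, -0.0, 0.3]
opening: 0.092
```

Run:
```python
from h import *
np.set_printoptions(precision=4,suppress=True)
st=robot.observe(); print(st["tool_pos"],st["tool_rot"]); print(togo([.5075,-.0,.2713],-1.325))
```

```text
[0.4599 0.1966 0.2748] [-1.5675  0.0017 -1.6625]
(array([0.1914, 0.0034, 0.0654]), array([ -0.2053, -19.3357,  -0.0645]))
```

{"api": "apply_moves", "payload": {"plan": [[0.05,0.003,0.017,0,-9,0,-1],[0.1,0.003,0.034,0,-19.3,0,-1],[0.15,0.003,0.051,0,-19.3,0,-1],[0.191,0.003,0.065,0,-19.3,0,-1],[0.191,0.003,0.065,0,-19.3,0,-1]]}}

```text
time: 18.68
tool_pos: [0.5064, -0.0025, 0.2713]
tool_rot: [-1.568, -0.0, -1.336]
contact_force: [-0.6, 1.2, 0.3]
opening: 0.0915
```

{"api": "apply_moves", "payload": {"plan": [[0,0,0,0,0,0,-1],[0,0,0,0,0,0,-1],[0,0,0,0,0,0,-1],[0,0,0,0,0,0,-1],[0,0,0,0,0,0,-1]]}}

```text
time: 19.3
tool_pos: [0.5057, 0.0003, 0.2717]
tool_rot: [-1.568, 0.0, -1.332]
contact_force: [0.7, -0.7, 0.1]
opening: 0.0917
```

Run:
```python
from h import *
np.set_printoptions(precision=4,suppress=True)
st=robot.observe(); im=cams.read_camera("wrist");cv2.imwrite("pics/w6.png",im); print(st["tool_pos"],st["tool_rot"],st["contact_force"],bubble(im,"wrist",st,.119))
st2=robot.observe();print(togo([.4598,.1962,.27],-1.2))
cv2.imwrite("pics/w6c.png",cv2.resize(im[90:230,250:390],(560,560),interpolation=cv2.INTER_CUBIC))
```

```text
[0.5057 0.0003 0.2717] [-1.5675  0.0004 -1.3316] [ 0.7472 -0.7419  0.1146] {'vial': (np.float64(-37.2), np.float64(33.9)), 'bub': (np.float64(-8.6), np.float64(3.6)), 'off': np.float64(-0.85), 'px': array([319.5, 166. ]), 'prof': [64, 69, 70, 73, 84, 86, 86, 87, 87, 87, 87, 86, 87, 87, 87, 87, 87, 87, 85, 83, 87, 85, 85, 84, 85, 71, 21, 64, 79, 103, 104, 104, 104, 103, 108, 105, 105, 104, 103, 103, 98, 103, 77, 83, 84, 84, 22, 79, 83, 84, 84, 84, 84, 84, 84, 84, 83, 79, 85, 83, 85, 82, 82, 81, 82, 81, 81, 80, 79, 61, 56, 43, 0], 'e0': np.float64(-38.0)}
(array([-0.2013,  0.0017,  0.0018]), array([-0.1869, -7.5446, -0.008 ]))
```

View pics/w6c.png

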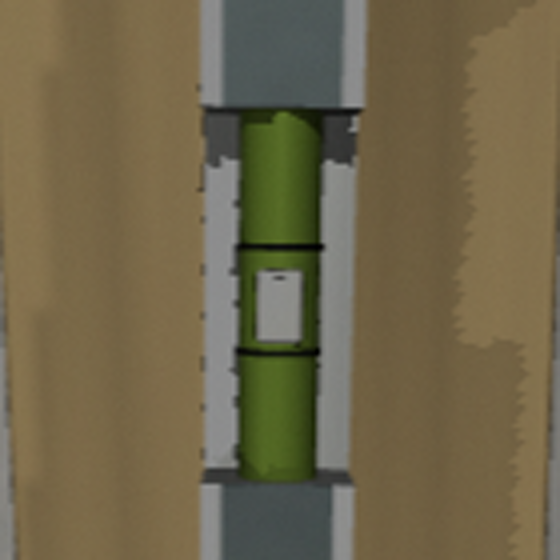

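In the crop the rings are at rows 246 and 352 and the bubble spans 269–342. That puts it about 1.2 mm toward the hinge: between the lines, but off centre. I have the time, so I'll trim it by about 8° clockwise.

{"api": "apply_moves", "payload": {"plan": [[-0.05,0,0.002,0,0,0,-1],[-0.1,0,0.002,0,0,0,-1],[-0.15,0,0.002,0,0,0,-1],[-0.2013,0,0.002,0,0,0,-1],[-0.2013,0,0.002,0,0,0,-1]]}}

```text
time: 19.98
tool_pos: [0.4591, 0.1988, 0.2717]
tool_rot: [-1.568, 0.001, -1.327]
contact_force: [1.4, -0.4, -0.3]
opening: 0.0917
```

{"api": "apply_moves", "payload": {"plan": [[0,0.03,0,0,0,0,-1],[0,0.07,0,0,0,0,-1],[0,0.112,0,0,0,0,-1],[0,0.112,0,0,0,0,-1],[0,0.112,0,0,0,0,-1]]}}

```text
time: 20.6
tool_pos: [0.4616, 0.1959, 0.1612]
tool_rot: [-1.566, 0.0, -1.333]
contact_force: [-0.2, 0.1, 1.5]
opening: 0.092
```

{"api": "apply_moves", "payload": {"plan": [[0,0,0,0,0,0,1],[0,0,0,0,0,0,1],[0,0,0,0,0,0,1],[0,0,0,0,0,0,1],[0,0,0,0,0,0,1]]}}

```text
time: 21.22
tool_pos: [0.4604, 0.1962, 0.1597]
tool_rot: [-1.568, 0.0, -1.332]
contact_force: [0.6, -0.6, -0.7]
opening: 0.0461
```

{"api": "apply_moves", "payload": {"plan": [[0,0,0,0,0,0,1],[0,0,0,0,4,0,1],[0,0,0,0,8,0,1],[0,0,0,0,8,0,1],[0,0,0,0,8,0,1]]}}

```text
time: 21.85
tool_pos: [0.4597, 0.1961, 0.1596]
tool_rot: [-1.569, 0.001, -1.47]
contact_force: [-4.8, -2.3, 4.6]
opening: 0.0413
```

{"api": "apply_moves", "payload": {"plan": [[0,0,0,0,0,0,0.2],[0,0,0,0,0,0,-1],[0,0,0,0,0,0,-1],[0,0,0,0,0,0,-1],[0,-0.04,0,0,0,0,-1]]}}

```text
time: 22.48
tool_pos: [0.4589, 0.1957, 0.1977]
tool_rot: [-1.574, -0.0, -1.472]
contact_force: [0.2, -0.1, 0.6]
opening: 0.0769
```

{"api": "apply_moves", "payload": {"plan": [[0,-0.04,0,0,0,0,-1],[0,-0.075,0,0,-8,0,-1],[0.04,-0.075,0,0,-8,0,-1],[0.08,-0.075,0,0,-8,0,-1],[0.12,-0.075,0,0,-8,0,-1]]}}

```text
time: 23.1
tool_pos: [0.4722, 0.0756, 0.2747]
tool_rot: [-1.567, 0.0, -1.331]
contact_force: [0.5, 0.9, -0.1]
opening: 0.0916
```

Run:
```python
from h import *
np.set_printoptions(precision=4,suppress=True)
st=robot.observe(); print(st["tool_pos"],st["tool_rot"]); print(togo([.5075,-.0,.2713],-1.325))
```

```text
[0.4722 0.0756 0.2747] [-1.5668  0.0001 -1.3314]
(array([0.0818, 0.0035, 0.0164]), array([-0.2315, -0.3639, -0.0074]))
```

{"api": "apply_moves", "payload": {"plan": [[0.04,0.003,0.008,0,0,0,-1],[0.082,0.003,0.016,0,0,0,-1],[0.082,0.003,0.016,0,0,0,-1],[0.082,0.003,0.016,0,0,0,-1],[0.082,0.003,0.016,0,0,0,-1]]}}

```text
time: 23.72
tool_pos: [0.5066, 0.0018, 0.2717]
tool_rot: [-1.567, 0.001, -1.331]
contact_force: [-0.6, 0.2, -0.5]
opening: 0.0919
```

{"api": "apply_moves", "payload": {"plan": [[0,0,0,0,0,0,-1],[0,0,0,0,0,0,-1],[0,0,0,0,0,0,-1],[0,0,0,0,0,0,-1],[0,0,0,0,0,0,-1]]}}

```text
time: 24.35
tool_pos: [0.5069, 0.0008, 0.2716]
tool_rot: [-1.568, 0.0, -1.332]
contact_force: [-0.7, 0.8, 0.3]
opening: 0.0919
```

Run:
```python
from h import *
np.set_printoptions(precision=4,suppress=True)
st=robot.observe(); im=cams.read_camera("wrist");cv2.imwrite("pics/w7.png",im); print(st["tool_pos"],st["tool_rot"],bubble(im,"wrist",st,.120))
b=bubble(im,"wrist",st,.12)["px"]; print(plane("wrist",(b[0],163),.126,st), (plane("wrist",(b[0],163),.126,st)[:2]-MID)@[AX[1],-AX[0]])
MIDL=MID-.002*AX; P=MIDL-.067*AX; print("press hinge face",P,togo([*P,.16],-1.325), "mid straddle",togo([*MIDL,.16],-1.325+np.pi/2))
```

```text
[0.5069 0.0008 0.2716] [-1.5676  0.0004 -1.3321] {'vial': (np.float64(-36.8), np.float64(34.0)), 'bub': (np.float64(-7.6), np.float64(5.4)), 'off': np.float64(0.29), 'px': array([317.5, 164.5]), 'prof': [67, 70, 76, 83, 84, 84, 85, 85, 85, 84, 85, 85, 81, 86, 84, 84, 84, 84, 85, 84, 84, 83, 83, 80, 59, 11, 71, 83, 67, 103, 110, 101, 106, 99, 112, 107, 106, 105, 105, 105, 106, 105, 96, 83, 81, 19, 55, 84, 84, 84, 84, 82, 83, 82, 80, 85, 82, 83, 84, 84, 82, 82, 78, 83, 82, 81, 81, 81, 67, 50, 41, 32, 0], 'e0': np.float64(-37.0)}
[0.4951 0.0551 0.126 ] 0.0003586377039073859
press hinge face [ 0.5116 -0.0122] (array([0.0138, 0.1116, 0.0011]), array([-0.1826, -0.4074, -0.0218])) mid straddle (array([-0.0532,  0.1116,  0.0006]), array([ -0.1607, -90.4073,   0.1265]))
```

The bubble now reads about 0.3 mm or less from centre. I'll close the fingers and press on the hinge-side flat face, coming down in small steps.

{"api": "apply_moves", "payload": {"plan": [[0.0138,0.03,0.001,0,0,0,1],[0.0138,0.06,0.001,0,0,0,1],[0.0138,0.09,0.001,0,0,0,1],[0.0138,0.11,0.001,0,0,0,1],[0.0138,0.112,0.001,0,0,0,1]], "squeeze": 10}}

```text
time: 25.02
tool_pos: [0.5107, -0.0122, 0.1584]
tool_rot: [-1.57, 0.002, -1.332]
contact_force: [0.8, -0.1, 1.0]
opening: 0.0462
```

{"api": "apply_moves", "payload": {"plan": [[0,0.004,0,0,0,0,1],[0,0.008,0,0,0,0,1],[0,0.012,0,0,0,0,1],[0,0.016,0,0,0,0,1],[0,0.016,0,0,0,0,1]]}}

```text
time: 25.65
tool_pos: [0.5114, -0.0122, 0.1434]
tool_rot: [-1.568, 0.001, -1.332]
contact_force: [0.1, -0.1, 0.6]
opening: 0.0009
```

{"api": "apply_moves", "payload": {"plan": [[0,0.0,0,0,0,0,1],[0,0.001,0,0,0,0,1],[0,0.002,0,0,0,0,1],[0,0.003,0,0,0,0,1],[0,0.003,0,0,0,0,1]]}}

```text
time: 26.28
tool_pos: [0.5115, -0.0122, 0.1405]
tool_rot: [-1.568, 0.0, -1.332]
contact_force: [-0.3, -0.3, 0.0]
opening: 0.0007
```

{"api": "apply_moves", "payload": {"plan": [[0,0.0005,0,0,0,0,1],[0,0.001,0,0,0,0,1],[0,0.0015,0,0,0,0,1],[0,0.002,0,0,0,0,1],[0,0.002,0,0,0,0,1]]}}

```text
time: 26.9
tool_pos: [0.5115, -0.0122, 0.1386]
tool_rot: [-1.568, 0.0, -1.332]
contact_force: [0.3, 0.3, -0.3]
opening: 0.0005
```

{"api": "apply_moves", "payload": {"plan": [[0,0.0005,0,0,0,0,1],[0,0.001,0,0,0,0,1],[0,0.001,0,0,0,0,1],[0,0.001,0,0,0,0,1],[0,0.001,0,0,0,0,1]]}}

```text
time: 27.52
tool_pos: [0.5116, -0.0122, 0.1383]
tool_rot: [-1.567, 0.0, -1.332]
contact_force: [-2.3, 0.0, 5.6]
opening: 0.0004
```

{"api": "apply_moves", "payload": {"plan": [[0,0.0003,0,0,0,0,1],[0,0.0005,0,0,0,0,1],[0,0.0005,0,0,0,0,1],[0,0.0005,0,0,0,0,1],[0,0.0005,0,0,0,0,1]]}}

```text
time: 28.15
tool_pos: [0.5117, -0.0122, 0.1382]
tool_rot: [-1.567, -0.0, -1.332]
contact_force: [-3.4, 0.9, 9.6]
opening: 0.0004
```

Run:
```python
from h import *
np.set_printoptions(precision=2,suppress=True)
F=[]
for i in range(4):
    st=robot.observe(); im=cams.read_camera("wrist"); F.append(st["contact_force"])
print(np.array(F)); cv2.imwrite("pics/w8.png",im); b=bubble(im,"wrist",st,.12); print(b)
s=cams.read_camera("scene"); cv2.imwrite("pics/c8.png",np.hstack([cv2.resize(im,(440,330)),cv2.resize(s[150:300,230:390],(352,330))]))
```

```text
[[-3.42  0.92  9.6 ]
 [-3.4   0.72  9.52]
 [-3.43 -0.63  9.06]
 [-4.52  0.3   9.55]]
{'vial': (np.float64(-36.9), np.float64(34.7)), 'bub': (np.float64(-7.4), np.float64(5.8)), 'off': np.float64(0.32), 'px': array([316., 146.]), 'prof': [83, 82, 81, 88, 88, 86, 87, 86, 87, 89, 88, 88, 88, 88, 88, 86, 86, 86, 87, 87, 87, 87, 82, 84, 68, 12, 72, 86, 69, 89, 109, 109, 112, 106, 105, 111, 109, 109, 108, 110, 105, 111, 104, 82, 83, 34, 40, 87, 85, 87, 85, 86, 85, 84, 85, 87, 91, 92, 93, 92, 93, 90, 91, 92, 94, 96, 97, 97, 92, 70, 54, 43, 0], 'e0': np.float64(-37.0)}
```

View pics/c8.png

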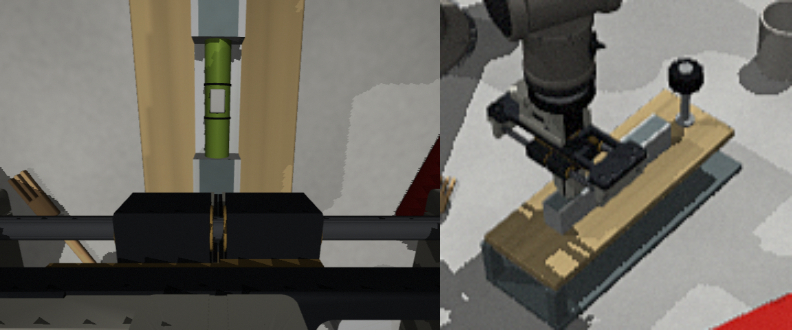

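The fingers are on the hinge-side face and the bubble is between the rings. The downward force is about 9.5 N. I'll hold once to settle, recheck, then hand in.

{"api": "apply_moves", "payload": {"plan": [[0,0,0,0,0,0,1],[0,0,0,0,0,0,1],[0,0,0,0,0,0,1],[0,0,0,0,0,0,1],[0,0,0,0,0,0,1]]}}

```text
time: 29.02
tool_pos: [0.5117, -0.0122, 0.1382]
tool_rot: [-1.567, -0.0, -1.332]
contact_force: [-2.8, 0.5, 9.8]
opening: 0.0004
```

Run:
```python
from h import *
F=[]
for i in range(5):
    st=robot.observe(); im=cams.read_camera("wrist"); F.append(st["contact_force"])
F=np.mean(F,0); b=bubble(im,"wrist",st,.12); print(F,b["vial"],b["bub"],b["off"])
if 8.5<F[2]<11.5 and abs(b["off"])<1.5: print(robot.hand_in(),robot.observe()["time"])
```

```text
[-3.06711923  0.37469077  9.35710549] (np.float64(-36.9), np.float64(34.7)) (np.float64(-7.4), np.float64(5.8)) 0.32
the job is handed in; nothing more can be done
the job is handed in; nothing more can be done
```

The job is done and handed in at about 29 s on the robot's clock. The arm is still pressing the level, and the bubble is between the lines.

1. **Level:** I laid it lengthwise in the middle of the shelf, vial up, and let go.
2. **Knob:** I turned it clockwise about 2.04 rad, then trimmed it by another 0.14 rad, which brought the bubble from about −18 mm to the middle.
3. **Press:** The closed fingers are pressing on the flat face at the hinge end of the level.

**Last checks:**
- **Force:** The downward force averaged 9.4 N over the last readings, with about 3 N sideways.
- **Bubble:** It read 0.3 mm from the middle, against the allowed ±3 mm.
- **Bystanders:** I kept clear of the other things on the bench, but took no closing picture of all of them.

**One disagreement:** I measured the knob about 146 mm from the shelf middle that I worked out from the board's corners, not the stated 155 mm. I placed the level by the corners, so it could be up to about 9 mm off the middle along the board.

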